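Set out the baubles for the sample photograph

ROBOT

A 7-joint arm with a two-finger parallel gripper is mounted at the origin on the work surface. World frame = base frame: x ahead of the robot, y to its left, z up, the work surface at z = 0. Lengths are in m, angles in rad, forces in N, time in s.
With the tool pointing down it reaches from about 0.425 to 0.875 m from the base axis. Payload 4.7 kg.
Tool frame: the origin (TCP) lies midway between the tips of the shut fingers; the grasp point (between the pads) lies 19 mm behind it; z points along the fingers, y is the direction in which the jaws open and shut (so a half turn about z gives the same grasp; the last joint's range is limited). The gripper opens to 87 mm and grips with 3 to 60 N. Pads are 19 mm wide; open, the fingers measure 117 mm over their backs; the gripper's body (75 mm by 190 mm) begins 51 mm behind the grasp point.
Start: joints at [1.353, 0.321, -0.07, 1.45, 0.023, 1.371, -0.057], TCP at [0.149, -0.633, 0.223] pointing down, gripper open.
Joint ranges: [-2.86, 2.86], [-0.3, 2.09], [-1.38, 1.24], [0.06, 2.45], [-1.56, 4.7], [0.09, 2.05], [-2.69, 2.69]. Speed limits (rad/s): [2.57, 2.57, 3.14, 3.14, 3.14, 3.14, 3.14].

INTERFACE

Orientations are given as a unit quaternion [w, x, y, z].
In Python, from bench import ctrl gives the robot as it stands. Calls block until the motion is done:
- ctrl.move_ptp(position, orientation): joint-space move of the TCP to a pose.
- ctrl.move_l(position, frame=None, feed=0.15): straight line of the TCP; frame=None keeps the orientation; feed is the mean speed in m/s.
- ctrl.goto_joints(angles): joint-space move.
- ctrl.gripper_to(opening): finger opening in m; the grip force is fixed at half the most; returns when the fingers have stopped.
- ctrl.dwell(seconds).
- ctrl.inverse_kinematics(position, orientation): joint angles nearest the present ones, or None.
- ctrl.state(): the state.
- ctrl.snapshot(name): name is "scene" or "top" or "wrist"; returns the picture (400x640x3 uint8, red, green, blue); there is no depth.
- ctrl.get_calibration(name): a dict with "fovy" (degrees; the focal length in pixels is half the picture's height over the tangent of half this angle, whatever the lens; pixels are square), "cx", "cy" (the principal point, pixels), "distortion" ([k1, k2, p1, p2, k3] as OpenCV has them; the pictures are not rectified), "R" (3x3) and "t" (3): a world point X has camera coordinates R X + t; the wrist camera has in their place "tool_from_camera" (4x4, takes a point from camera to tool coordinates, whose origin is the TCP and whose axes are the flange's). Camera axes: x right, y down, z forward; pixel columns grow to the right and rows downward; lengths in m; the calibration is good to about 2 mm. A picture is of the moment at which its call begins: read the wrist's pose just before it. get_calibration takes no time and is no camera call.
A pose or a line that the arm cannot do raises ctrl.Unreachable and nothing moves.
- ctrl.job_done(): hands the job in, once; it reports no verdict.
Trained networks look in the newest picture that a camera, given by its name, has taken for a name from the list of things; names that differ only in an ending like _2 or _b are one class to them, and where a whole thing is asked for, a point or a joint stands for the part that bears it (a point fixed in the world has none). Each returns a list of dicts, best first, with "score" (0 to 1); they miss things now and then, are a little off and sometimes report something else, mostly with a low value. They report only what shows in the picture. A call takes as long as a camera call.
- ctrl.find_in(camera, target): "pixel" ([column, row] in pixels, amid what is visible of it).
- ctrl.masks_of(camera, target): "pixels" (400x640 bool, what is visible of it) and "pixel" ([column, row] in pixels, amid what is visible of it).
The state is a dict: "t": time; "qpos": joint angles; "qd": joint speeds; "joint_efforts": joint torques, N m; "position": TCP position; "tcp_rot": TCP orientation; "wrist_force": force on the tool from outside, world axes, zero at the start; "wrist_torque": the same for the moment, N m; "opening": finger opening in m.
Only numpy, scipy, OpenCV 4.12 (cv2) and the standard library are available. Lean on these libraries where they do the work, as an engineer would, in place of code of your own. Each camera call takes 0.05 s, during which the arm holds its last target.

TASK

Set out four finished baubles for the sample photograph, all standing upright on their feet: the gold one in the middle of the round dark plinth, the blue one midway between the two black posts on their grey strip, the red one directly in front of the purple glitter jar (on the robot's side of it), and the silver one directly beside the white paint tub, on the robot's left of it. Leave a clear gap of about 2 cm between the red ball and the jar and between the silver ball and the tub's rim. Leave the green bauble and the turquoise-lidded paint pot where they are.

Things in the scene. Friction and masses are not known exactly. Their poses are not given: they have to be found in the camera images.
- gold_center (a point): standing bauble: a glossy gold ball 50 mm across (51 mm over the 10 mm high band round its middle) with a small brass cap, fixed on a short stem and a round wooden foot 44 mm across and 12 mm thick; 77 mm tall in all, loose, about 70 g. The point is the ball's centre, 45 mm above the underside of the foot; its z axis points up when it stands. Grasp the ball at its middle.
- red_center (a point): standing bauble: a glossy red ball 50 mm across (51 mm over the 10 mm high band round its middle) with a small brass cap, fixed on a short stem and a round wooden foot 44 mm across and 12 mm thick; 77 mm tall in all, loose, about 70 g. The point is the ball's centre, 45 mm above the underside of the foot; its z axis points up when it stands. Grasp the ball at its middle.
- silver_center (a point): standing bauble: a glossy silver ball 50 mm across (51 mm over the 10 mm high band round its middle) with a small brass cap, fixed on a short stem and a round wooden foot 44 mm across and 12 mm thick; 77 mm tall in all, loose, about 70 g. The point is the ball's centre, 45 mm above the underside of the foot; its z axis points up when it stands. Grasp the ball at its middle.
- blue_center (a point): standing bauble: a glossy blue ball 50 mm across (51 mm over the 10 mm high band round its middle) with a small brass cap, fixed on a short stem and a round wooden foot 44 mm across and 12 mm thick; 77 mm tall in all, loose, about 70 g. The point is the ball's centre, 45 mm above the underside of the foot; its z axis points up when it stands. Grasp the ball at its middle.
- green_center (a point): standing bauble: a glossy green ball 50 mm across (51 mm over the 10 mm high band round its middle) with a small brass cap, fixed on a short stem and a round wooden foot 44 mm across and 12 mm thick; 77 mm tall in all, loose, about 70 g. The point is the ball's centre, 45 mm above the underside of the foot; its z axis points up when it stands. A bystander: it stays where it stands.
- pot_center (a point): small white paint pot with a turquoise lid, 45 mm across and 48 mm tall, loose; the point is its centre, 24 mm above its underside. A bystander: it stays where it stands.
- plinth: low round plinth of dark wood, 90 mm across and 20 mm high, fixed; origin at the centre of its underside, flat top 20 mm above.
- jar: purple glitter jar with a darker purple lid and a white label, 66 mm across and 70 mm tall, fixed; origin at the centre of its underside. Its axes are parallel to the robot's: x away from the robot, y to the robot's left.
- tub: white paint tub with a yellow stripe, 80 mm across at its rim and 62 mm tall, fixed; origin at the centre of its underside. Its axes are parallel to the robot's: x away from the robot, y to the robot's left.
- gate: grey-painted strip of board 160 x 60 mm and 8 mm thick with two black posts (16 mm across, tops 60 mm above the table) standing on it near its ends, fixed, turned either way; origin under the middle of the strip, the flat place between the posts is 8 mm above; the posts stand 62 mm to either side along its y axis.

How it is judged:
At the end, for the whole second after the job is handed in: All four upright (0.12 rad), released, at rest: gold on the plinth's centre; red 78 mm from the jar's axis straight towards the robot; silver 85 mm from the tub's axis straight to the robot's left (each within 15 mm in x and y); blue on the strip within 12 mm of midway between the posts (x of gold_center in the frame of plinth between -0.015 and 0.015 m and y of gold_center in the frame of plinth between -0.015 and 0.015 m and z of gold_center in the frame of plinth between 0.06 and 0.07 m and angle between each of gold_center, red_center, silver_center, blue_center's own z axis and vertical below 0.12 rad and linear speed of each of gold, red, silver, blue below 0.02 m/s and angular speed of each of gold, red, silver, blue below 0.3 rad/s and x of red_center in the frame of jar between -0.093 and -0.063 m and y of red_center in the frame of jar between -0.015 and 0.015 m and z of red_center in the frame of jar between 0.04 and 0.05 m and x of silver_center in the frame of tub between -0.015 and 0.015 m and y of silver_center in the frame of tub between 0.07 and 0.1 m and z of silver_center in the frame of tub between 0.04 and 0.05 m and x of blue_center in the frame of gate between -0.012 and 0.012 m and y of blue_center in the frame of gate between -0.012 and 0.012 m and z of blue_center in the frame of gate between 0.048 and 0.058 m); the robot touches nothing.
It fails at once if the green bauble is shifted by more than 15 mm (distance of green_center from where it was at the start of the episode above 0.015 m).
It fails at once if the turquoise-lidded paint pot is shifted by more than 15 mm (distance of pot_center from where it was at the start of the episode above 0.015 m).
It also fails if it takes over 99 s, if anything falls off the work surface, if the arm or the gripper's body presses on something with over 40 N, if the wrist force passes 120 N, or if a joint passes its speed limit or range.

## Working session

There is one attempt and no reset: what is moved stays moved. The work goes in short steps, each a Python script; the robot and the scene stay as the last script left them, time stands still between calls to the robot, and variables do not carry over. Pictures are saved under pics/ and viewed, and the job is handed in when it is done.

```bash
mkdir -p pics; ls; python3 - <<'E'
from bench import ctrl
import cv2,numpy as np
for n in ("scene","top","wrist"):
    im=ctrl.snapshot(n); cv2.imwrite(f"pics/{n}0.png",im[:,:,::-1])
    c=ctrl.get_calibration(n); print(n,{k:np.round(v,4).tolist() for k,v in c.items()})
for n in ("scene","top"):
  for t in "gold_center red_center silver_center blue_center green_center pot_center plinth jar tub gate".split():
    print(n,t,[(np.round(d["pixel"],1).tolist(),round(d["score"],2)) for d in ctrl.find_in(n,t)][:3])
print(ctrl.state())
E
```

```text
pics
scene {'fovy': 47.3232, 'cx': 322.6297, 'cy': 199.2662, 'distortion': [-0.02, 0.0, 0.0, 0.0, 0.0], 'R': [[0.5355, 0.8445, 0.0106], [0.4697, -0.2874, -0.8348], [-0.7019, 0.452, -0.5505]], 't': [-0.268, -0.201, 1.4368]}
top {'fovy': 47.675, 'cx': 322.6227, 'cy': 200.5217, 'distortion': [-0.1232, 0.0, 0.0, 0.0, 0.0], 'R': [[-0.029, -0.9994, -0.021], [-0.9888, 0.0318, -0.1461], [0.1467, 0.0166, -0.989]], 't': [0.0031, 0.5666, 0.8951]}
wrist {'fovy': 69.4727, 'cx': 320.1971, 'cy': 202.5534, 'distortion': [-0.0157, 0.0, 0.0, 0.0, 0.0], 'tool_from_camera': [[-0.0008, -0.9705, -0.2412, 0.0658], [1.0, -0.0007, -0.0004, 0.0004], [0.0002, -0.2412, 0.9705, -0.1614], [0.0, 0.0, 0.0, 1.0]]}
scene gold_center [([375.9, 168.4], 0.81), ([428.5, 173.6], 0.28)]
scene red_center [([448.6, 190.5], 0.97)]
scene silver_center [([167.6, 238.0], 0.94)]
scene blue_center [([320.6, 179.9], 0.77), ([232.3, 217.7], 0.37)]
scene green_center [([234.4, 217.2], 0.61)]
scene pot_center [([335.6, 259.1], 0.81)]
scene plinth [([225.0, 292.0], 0.69)]
scene jar [([422.5, 170.6], 0.56)]
scene tub [([297.5, 226.8], 0
[... 593 characters left out ...]
([ 1.35310452,  0.3209792 , -0.07010333,  1.4504831 ,  0.02261201,
        1.37081498, -0.05694175]), 'qd': array([-4.67116431e-04,  1.96550351e-03,  3.51397070e-04,  4.77838595e-05,
        6.60722096e-04,  5.48351902e-04, -2.40108586e-03]), 'joint_efforts': array([ 1.72683972e-04, -4.91114759e+01, -4.02972847e-01, -3.12774038e+01,
       -6.36366522e-02,  3.39552120e-02,  8.67064159e-06]), 'position': array([ 0.14929779, -0.63264523,  0.22260857]), 'tcp_rot': array([ 5.46696156e-05,  9.93292597e-01,  1.15627909e-01, -2.12814926e-05]), 'wrist_force': array([ 0.65458535, -0.39258817, -0.02051937]), 'wrist_torque': array([ 0.01694136, -0.02083515, -0.01686255]), 'opening': 0.0870273660546317}
```

View pics/top0.png

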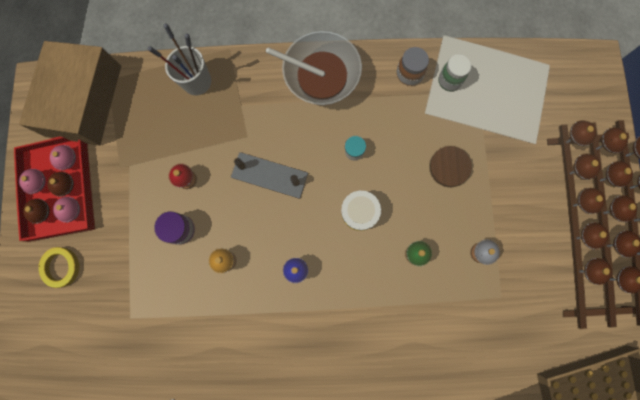

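View pics/scene0.png

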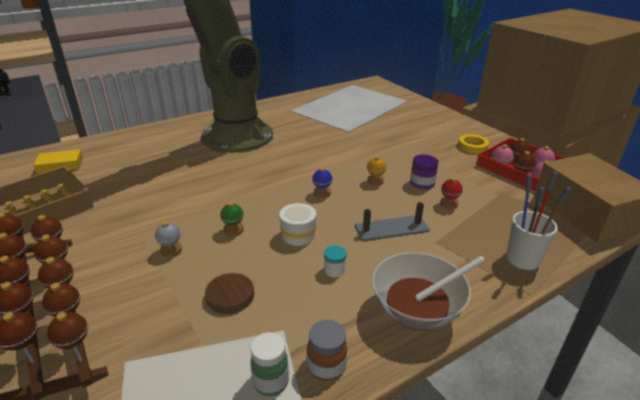

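```bash
cat > h.py <<'E'
from bench import ctrl
import cv2,numpy as np
from scipy.spatial.transform import Rotation as Ro
def cam(n):
    c=ctrl.get_calibration(n); f=200/np.tan(np.radians(c["fovy"])/2)
    K=np.array([[f,0,c["cx"]],[0,f,c["cy"]],[0,0,1]]); d=np.array(c["distortion"],float)
    if "R" in c: R=np.array(c["R"]); t=np.array(c["t"])
    else:
        s=ctrl.state(); q=s["tcp_rot"]; T=np.eye(4); T[:3,:3]=Ro.from_quat([q[1],q[2],q[3],q[0]]).as_matrix(); T[:3,3]=s["position"]
        M=np.linalg.inv(T@np.array(c["tool_from_camera"])); R=M[:3,:3]; t=M[:3,3]
    return K,d,R,t
def ray(C,px):
    K,d,R,t=C; u=cv2.undistortPoints(np.array([[px]],float),K,d)[0,0]
    return -R.T@t, R.T@np.array([u[0],u[1],1])
def at_z(C,px,z):
    o,v=ray(C,px); return o+v*(z-o[2])/v[2]
def proj(C,X):
    K,d,R,t=C; return cv2.projectPoints(np.atleast_2d(np.array(X,float)),cv2.Rodrigues(R)[0],t,K,d)[0][:,0]
E
python3 - <<'E'
from h import *
Z=dict(gold_center=.045,red_center=.045,silver_center=.045,blue_center=.045,green_center=.045,pot_center=.048,plinth=.02,jar=.07,tub=.062,gate=.008)
for n in ("top","scene"):
  im=ctrl.snapshot(n); C=cam(n); ov=im.copy()
  print(n,"camera at",np.round(-C[2].T@C[3],3))
  for t,z in Z.items():
    for m in ctrl.masks_of(n,t)[:2]:
      if m["score"]<.5: continue
      M=m["pixels"].astype(np.uint8); cs,_=cv2.findContours(M,0,cv2.CHAIN_APPROX_NONE); c=max(cs,key=cv2.contourArea); cv2.drawContours(ov,[c],-1,(255,0,255),1)
      x,y,w,h=cv2.boundingRect(c); px=m["pixel"]; 
      print(t,round(m["score"],2),np.round(px,1),(x,y,w,h),np.round(at_z(C,px,z)[:2],4))
  a=ov[120:290,150:510] if n=="top" else ov[140:320,150:480]
  cv2.imwrite(f"pics/{n}1.png",cv2.resize(a,None,fx=2.2,fy=2.2,interpolation=cv2.INTER_NEAREST)[:,:,::-1])
E
```

```text
top camera at [ 0.429 -0.03   0.968]
gold_center 0.86 [220.2 260.3] (209, 249, 28, 24) [0.4488 0.1992]
red_center 0.85 [176.3 176.2] (169, 163, 28, 26) [0.628  0.2947]
red_center 0.51 [419.  252.7] (406, 241, 26, 25) [ 0.4524 -0.207 ]
silver_center 0.86 [484.8 253.1] (470, 239, 30, 26) [ 0.4464 -0.3432]
blue_center 0.86 [296.7 269.5] (283, 258, 25, 25) [0.4264 0.0423]
green_center 0.57 [420.2 253.8] (406, 242, 26, 24) [ 0.4501 -0.2094]
pot_center 0.77 [353.8 148.2] (344, 136, 22, 25) [ 0.674  -0.0828]
plinth 0.72 [451.7 165.2] (429, 147, 42, 40) [ 0.6375 -0.2939]
jar 0.64 [172.9 230.2] (153, 211, 42, 34) [0.5111 0.2909]
tub 0.77 [359.3 208.9] (341, 191, 40, 40) [ 0.5439 -0.088 ]
gate 0.78 [269.1 174. ] (232, 152, 76, 47) [0.6334 0.101 ]
scene camera at [ 1.246 -0.481  0.626]
gold_center 0.67 [374.6 168.4] (367, 156, 19, 30) [0.4534 0.1882]
red_center 0.59 [450.3 191.2] (440, 178, 23, 32) [0.6355 0.2755]
silver_center 0.62 [168.3 237.5] (155, 222, 27, 36) [ 0.4609 -0.3491]
blue_center 0.92 [322.8 182.7] (312, 167, 21, 32) [0.4437 0.0359]
green_center 0.82 [231.  218.6] (220, 203, 23, 34) [ 0.4663 -0.214 ]
pot_center 0.96 [332.5 263.8] (324, 246, 22, 31) [ 0.7069 -0.1094]
plinth 0.6 [226.1 293.1] (205, 273, 49, 41) [ 0.6455 -0.302 ]
jar 0.79 [422.2 170.5] (410, 155, 28, 35) [0.5569 0.2535]
tub 0.81 [296.5 225.8] (279, 204, 37, 43) [ 0.5831 -0.117 ]
gate 0.98 [388.9 227.7] (355, 203, 74, 38) [0.6348 0.0916]
```

View pics/top1.png

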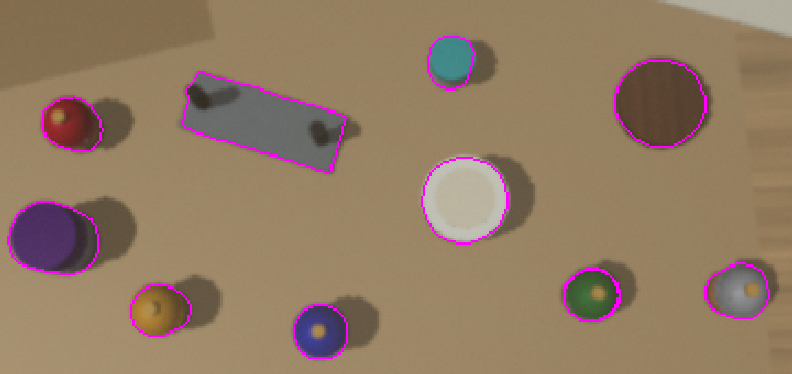

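View pics/scene1.png

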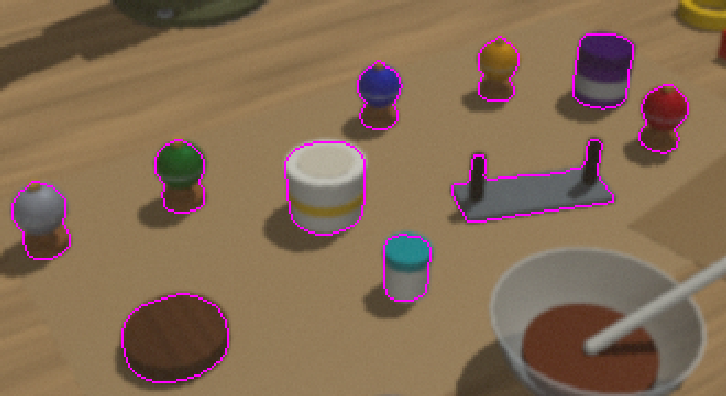

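```bash
cat >> h.py <<'E'
from scipy.optimize import least_squares,minimize
def circ(r,z,n=48):
    a=np.linspace(0,2*np.pi,n,endpoint=False); return np.c_[r*np.cos(a),r*np.sin(a),np.full(n,z)]
def model(t):
    if t in("gold_center","red_center","silver_center","blue_center","green_center"):
        b=[np.vstack([circ(.025*np.cos(e),.045+.025*np.sin(e)) for e in np.linspace(-1.57,1.57,25)]),
           np.vstack([circ(.022,0),circ(.022,.012)]),np.vstack([circ(.006,.012),circ(.006,.03)]),np.vstack([circ(.006,.069),circ(.006,.077)])]
        return b
    r,h={"pot_center":(.0225,.048),"plinth":(.045,.02),"jar":(.033,.07),"tub":(.04,.062)}.get(t,(0,0))
    if r: return [np.vstack([circ(r if t!="tub" else .036,0),circ(r,h)])]
    bx=np.array([[x,y,z] for x in(-.03,.03) for y in(-.08,.08) for z in(0,.008)])
    return [bx]+[np.vstack([circ(.008,.008),circ(.008,.06)])+[0,s*.062,0] for s in(-1,1)]
S=4
def render(C,t,p,box):
    x0,y0,w,h=box; im=np.zeros((h*S,w*S),np.uint8)
    R=Ro.from_euler('z',p[2] if len(p)>2 else 0).as_matrix()
    for b in model(t):
        q=proj(C,b@R.T+[p[0],p[1],p[3] if len(p)>3 else 0]); q=((q-[x0,y0]+.5)*S-.5)
        cv2.fillConvexPoly(im,cv2.convexHull(np.round(q*16).astype(np.int32)),1,shift=4)
    return im
def fit(t,obs,p0):
    # obs list of (C,mask)
    def cost(p,full=False):
        out=[]
        for C,M in obs:
            x,y,w,h=cv2.boundingRect(M); box=(x-12,y-12,w+24,h+24)
            A=M[box[1]:box[1]+box[3],box[0]:box[0]+box[2]]
            A=cv2.resize(A,None,fx=S,fy=S,interpolation=cv2.INTER_NEAREST)
            B=render(C,t,p,box); out.append(1-(A&B).sum()/max((A|B).sum(),1))
        return out if full else sum(out)
    p0=np.array(p0,float); sim=[p0]+[p0+d for d in np.diag([.008,.008,.15][:len(p0)])]
    r=minimize(cost,p0,method="Nelder-Mead",options=dict(initial_simplex=sim,xatol=1e-4,fatol=1e-5))
    return r.x,1-np.array(cost(r.x,True))
def obs(n,t,snap=False):
    ms=[m for m in ctrl.masks_of(n,t)]
    if not ms: return None
    M=ms[0]["pixels"].astype(np.uint8)
    k,l,s,_=cv2.connectedComponentsWithStats(M); M=(l==1+np.argmax(s[1:,4])).astype(np.uint8)
    return M
E
cat > loc.py <<'E'
from h import *
import json
P0=dict(gold_center=(.449,.199),red_center=(.628,.29),silver_center=(.446,-.343),blue_center=(.426,.042),green_center=(.45,-.209),pot_center=(.674,-.085),plinth=(.6375,-.294),jar=(.511,.29),tub=(.544,-.088),gate=(.633,.1,-.2))
O={}
for n in("top","scene"):
    ctrl.snapshot(n)
    for t in P0: O[n,t]=obs(n,t)
res={}
for t,p0 in P0.items():
    row=[]
    for ns in(("top",),("scene",),("top","scene")):
        o=[(cam(n),O[n,t]) for n in ns if O[n,t] is not None]
        p,i=fit(t,o,p0); row.append((np.round(p,4).tolist(),np.round(i,2).tolist()))
    if t=="gate":
        p,i=fit(t,o,(p0[0],p0[1],.2)); row.append((np.round(p,4).tolist(),np.round(i,2).tolist()))
    print(t,*row); res[t]=row[2][0]
json.dump(res,open("loc.json","w"))
E
python3 loc.py
```

```text
gold_center ([0.4498, 0.1983], [0.95]) ([0.4478, 0.1974], [0.93]) ([0.4489, 0.1974], [0.93, 0.92])
red_center ([0.6299, 0.2849], [0.91]) ([0.6296, 0.2849], [0.93]) ([0.6298, 0.2848], [0.91, 0.93])
silver_center ([0.4484, -0.3463], [0.95]) ([0.449, -0.3482], [0.9]) ([0.4485, -0.347], [0.95, 0.9])
blue_center ([0.425, 0.0458], [0.96]) ([0.4254, 0.0438], [0.94]) ([0.4249, 0.0453], [0.95, 0.92])
green_center ([0.4514, -0.207], [0.95]) ([0.4515, -0.2071], [0.94]) ([0.4514, -0.2071], [0.95, 0.94])
pot_center ([0.6806, -0.0853], [0.92]) ([0.674, -0.085], [0.0]) ([0.6806, -0.0853], [0.92, 0.0])
plinth ([0.6377, -0.2926], [0.96]) ([0.6375, -0.294], []) ([0.6377, -0.2926], [0.96])
jar ([0.5188, 0.2991], [0.94]) ([0.5175, 0.3006], [0.91]) ([0.5186, 0.2991], [0.94, 0.91])
tub ([0.5421, -0.0904], [0.96]) ([0.543, -0.0933], [0.93]) ([0.542, -0.0912], [0.96, 0.91])
gate ([0.6329, 0.1015, -0.3336], [0.96]) ([0.633, 0.1, -0.2], [0.0]) ([0.6329, 0.1015, -0.3336], [0.96, 0.0]) ([0.6328, 0.1014, -0.3328], [0.96, 0.0])
```

```bash
cat >> h.py <<'E'
import json
def quats(phi):
    return [np.array([0,np.cos(a),np.sin(a),0]) for k in(0,1) for a in[(phi+np.pi/2)/2+k*np.pi/2]]
def bestq(p,phi):
    q0=ctrl.state()["qpos"]; best=None
    for q in quats(phi):
        for s in(1,-1):
            j=ctrl.inverse_kinematics(np.array(p,float),q*s)
            if j is not None:
                c=np.abs(np.array(j)-q0).max()
                if best is None or c<best[0]-1e-6: best=(c,q*s,np.array(j))
    return best
E
python3 - <<'E'
from h import *
L=json.load(open("loc.json"))
g=L["gate"]
for n,p,phi in [("gold",L["gold_center"],0),("plinth",L["plinth"],0),("red",L["red_center"],0),("redgoal",(L["jar"][0]-.078,L["jar"][1]),np.pi/2),
 ("silver",L["silver_center"],0),("silvgoal",(L["tub"][0],L["tub"][1]+.085),0),("blue",L["blue_center"],np.pi/2),("gate",g[:2],g[2])]:
    for z in(.027,.2):
      for q in quats(phi):
        j=ctrl.inverse_kinematics(np.array([*p,z]),q); print(n,z,None if j is None else np.round(j,2))
E
```

```text
gold 0.027 [ 0.49  0.37 -1.07  2.02  0.39  0.98 -0.78]
gold 0.027 [ 0.56  0.42 -1.17  2.02  0.46  1.    2.3 ]
gold 0.2 [ 0.42  0.04 -0.9   1.84  0.03  1.28 -0.48]
gold 0.2 [ 0.54  0.05 -1.02  1.84  0.04  1.28  2.65]
plinth 0.027 [ 0.84  0.66 -0.64  1.49  0.42  1.13  0.13]
plinth 0.027 [-0.3   0.84  1.06  1.53 -0.76  1.23 -2.26]
plinth 0.2 [ 0.82  0.51 -0.62  1.32  0.29  1.4   0.21]
plinth 0.2 [-0.29  0.64  1.06  1.37 -0.55  1.45 -2.39]
red 0.027 [ 0.13  0.73 -0.86  1.51  0.58  1.17 -0.83]
red 0.027 [ 0.29  0.91 -1.19  1.51  0.86  1.31  2.16]
red 0.2 [ 0.13  0.57 -0.89  1.34  0.44  1.43 -0.74]
red 0.2 [ 0.27  0.7  -1.18  1.34  0.64  1.51  2.29]
redgoal 0.027 [ 0.33  0.55 -1.17  1.92  0.59  1.07  0.48]
redgoal 0.027 [-0.75  0.26  0.12  1.95 -0.04  0.93 -2.19]
redgoal 0.2 [ 0.15  0.16 -0.87  1.75  0.13  1.29  0.83]
redgoal 0.2 [-0.76  0.08  0.12  1.78 -0.01  1.28 -2.21]
silver 0.027 [ 1.04  0.37 -0.5   1.85  0.21  0.97  0.45]
silver 0.027 [ 0.73  0.33 -0.14  1.86  0.05  0.96 -2.57]
silver 0.2 [ 1.05  0.19 -0.49  1.68  0.09  1.3   0.54]
silver 0.2 [ 0.79  0.17 -0.2   1.69  0.03  1.29 -2.56]
silvgoal 0.027 [ 0.79  0.46 -0.98  1.9   0.45  1.02 -0.38]
silvgoal 0.027 [ 0.92  0.58 -1.18  1.9   0.61  1.08  2.64]
silvgoal 0.2 [ 0.76  0.19 -0.88  1.73  0.15  1.3  -0.15]
silvgoal 0.2 None
blue 0.027 [ 0.8   0.14 -1.    2.16  0.15  0.91  1.29]
blue 0.027 [ 0.83  0.15 -1.03  2.16  0.16  0.91 -1.87]
blue 0.2 [ 0.84 -0.18 -0.9   1.97 -0.15  1.29  1.57]
blue 0.2 [ 0.96 -0.21 -0.99  1.97 -0.18  1.29 -1.54]
gate 0.027 [ 0.55  0.71 -1.03  1.65  0.65  1.17 -0.98]
gate 0.027 [ 0.63  0.82 -1.18  1.65  0.79  1.24  2.08]
gate 0.2 [ 0.56  0.51 -1.05  1.48  0.44  1.41 -0.84]
gate 0.2 [ 0.62  0.58 -1.18  1.48  0.54  1.44  2.24]
```

```bash
cat >> h.py <<'E'
def go(p,phi,zh=.19):
    b=bestq([p[0],p[1],zh],phi)
    ctrl.move_ptp(np.array([p[0],p[1],zh]),b[1])
def down(p,z,slow=.03):
    ctrl.move_l(np.array([p[0],p[1],z+slow]),feed=.2)
    ctrl.move_l(np.array([p[0],p[1],z]),feed=.06)
def rep(m):
    s=ctrl.state(); print(m,"t",round(s["t"],2),np.round(s["position"],4),"open",round(s["opening"],4),"F",np.round(s["wrist_force"],1))
def pick(p,phi,zh=.19):
    go(p,phi,zh); down(p,.026); rep("at pick"); ctrl.gripper_to(.03); rep("closed")
    ctrl.move_l(np.array([p[0],p[1],zh]),feed=.2); rep("lifted")
def place(p,phi,surf,zh=.19,rel=.075):
    go(p,phi,zh); down(p,.026+surf+.001); rep("at place"); ctrl.gripper_to(rel); ctrl.dwell(.1)
    ctrl.move_l(np.array([p[0],p[1],zh]),feed=.2); rep("retreated")
E
python3 - <<'E'
from h import *
L=json.load(open("loc.json"))
pick(L["gold_center"],0)
im=ctrl.snapshot("scene"); cv2.imwrite("pics/gold_held.png",im[:,:,::-1])
E
```

```text
at pick t 7.91 [0.4488 0.1976 0.0259] open 0.087 F [ 0.7 -0.   0.3]
closed t 8.63 [0.4489 0.1974 0.0261] open 0.0498 F [-0.6 -0.7  1.1]
lifted t 9.6 [0.4481 0.1969 0.1888] open 0.05 F [0.3 0.1 0.1]
```

View pics/gold_held.png

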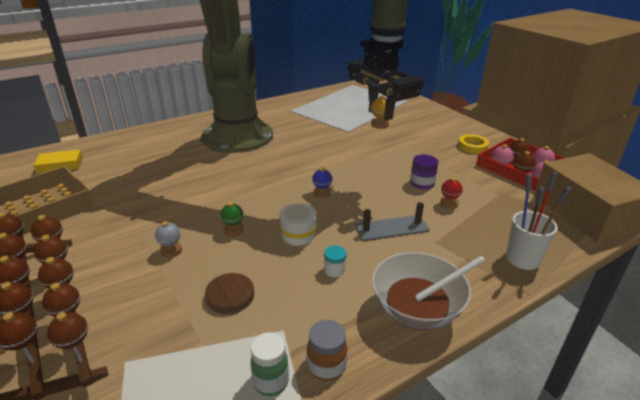

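```bash
python3 - <<'E'
from h import *
L=json.load(open("loc.json"))
place(L["plinth"],0,.02)
im=ctrl.snapshot("top"); cv2.imwrite("pics/gold_placed_top.png",im[:,:,::-1])
im=ctrl.snapshot("scene"); cv2.imwrite("pics/gold_placed.png",im[:,:,::-1])
E
```

```text
at place t 12.92 [ 0.6375 -0.2925  0.0464] open 0.0501 F [ 0.4  0.3 -1.2]
retreated t 14.63 [ 0.637  -0.2926  0.1886] open 0.0748 F [ 0.1  0.4 -0.4]
```

View pics/gold_placed.png

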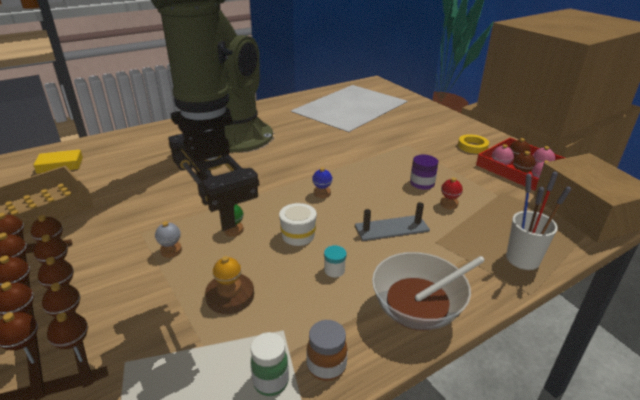

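```bash
python3 - <<'E'
from h import *
L=json.load(open("loc.json"))
pick(L["silver_center"],0)
place((L["tub"][0],L["tub"][1]+.085),0,0)
im=ctrl.snapshot("scene"); cv2.imwrite("pics/silver_placed.png",im[:,:,::-1])
E
```

```text
at pick t 17.01 [ 0.4486 -0.3469  0.0259] open 0.075 F [ 1.  -0.4  0.5]
closed t 17.58 [ 0.4487 -0.3471  0.0262] open 0.0499 F [-0.1  0.   1.1]
lifted t 18.55 [ 0.4476 -0.3467  0.1888] open 0.0498 F [-0.1  0.2 -0.6]
at place t 21.34 [ 0.5418 -0.006   0.0265] open 0.05 F [ 0.3 -0.4 -0.7]
retreated t 23.16 [ 0.5412 -0.0065  0.1888] open 0.0751 F [-0.6  0.4 -0.1]
```

View pics/silver_placed.png

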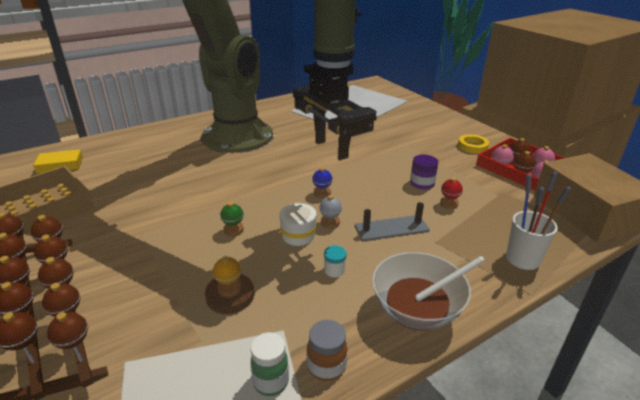

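```bash
python3 - <<'E'
from h import *
L=json.load(open("loc.json")); g=L["gate"]
pick(L["blue_center"],np.pi/2)
place(g[:2],g[2],.008)
pick(L["red_center"],0)
place((L["jar"][0]-.078,L["jar"][1]),np.pi/2,0)
# clear view
go((.45,-.35),0,.25)
for n in("top","scene"): cv2.imwrite(f"pics/{n}_all.png",ctrl.snapshot(n)[:,:,::-1])
E
```

```text
at pick t 25.74 [0.4253 0.0453 0.0264] open 0.0749 F [-0.4 -0.6  1. ]
closed t 26.32 [0.425  0.0452 0.0261] open 0.0502 F [-0.9  0.4  1.7]
lifted t 27.28 [0.424  0.0456 0.1887] open 0.0497 F [-0.   0.4 -0.4]
at place t 29.72 [0.6327 0.1016 0.0344] open 0.0499 F [-0.5 -0.1 -0.8]
retreated t 31.49 [0.6323 0.101  0.1887] open 0.0749 F [ 0.8 -0.3 -1.2]
at pick t 33.72 [0.6297 0.285  0.0259] open 0.075 F [-0.9  0.1  0.7]
closed t 34.29 [0.6298 0.2848 0.0262] open 0.0499 F [-0.3  0.6  1.1]
lifted t 35.26 [0.6293 0.2842 0.1885] open 0.0497 F [ 0.6  0.3 -1. ]
at place t 38.09 [0.4403 0.2991 0.0265] open 0.0496 F [ 0.6  0.4 -0.2]
retreated t 39.91 [0.4401 0.2984 0.1889] open 0.0748 F [-0.7  0.6 -0.3]
```

View pics/scene_all.png

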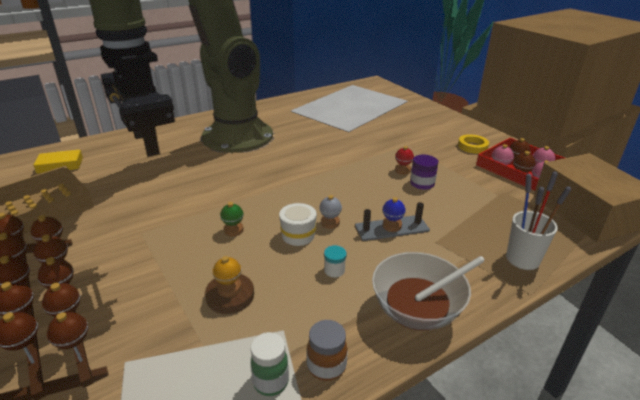

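View pics/top_all.png

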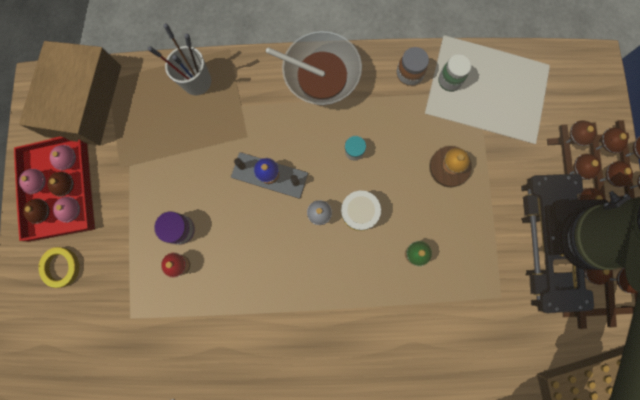

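```bash
python3 - <<'E'
import h; from h import *
L=json.load(open("loc.json")); om=h.model
G={"gold_center":(L["plinth"],.02),"silver_center":((L["tub"][0],L["tub"][1]+.085),0),"blue_center":(L["gate"][:2],.008),"red_center":((L["jar"][0]-.078,L["jar"][1]),0),"green_center":(L["green_center"],0),"pot_center":(L["pot_center"],0)}
Fx=["plinth","tub","jar"]
for n in("top","scene"):
    ctrl.snapshot(n); C=cam(n)
    for t,(p,z) in G.items():
        M=obs(n,t)
        if M is None: print(n,t,"none"); continue
        h.model=lambda t,z=z:[b+[0,0,z] for b in om(t)]
        x,i=fit(t,[(C,M)],p); print(n,t,"off target mm",np.round((x-p)*1000,1),"IoU",np.round(i,2))
    h.model=om
    for t in Fx:
        M=obs(n,t)
        if M is None: print(n,t,"none"); continue
        x,i=fit(t,[(C,M)],L[t]); print(n,t,"shift mm",np.round((x-L[t])*1000,1),np.round(i,2))
E
```

```text
top gold_center off target mm [0.2 1.1] IoU [0.94]
top silver_center off target mm [0.2 0.1] IoU [0.95]
top blue_center off target mm [0.9 0.6] IoU [0.96]
top red_center off target mm [1.  0.9] IoU [0.92]
top green_center off target mm [0.1 0.1] IoU [0.96]
top pot_center off target mm [ 0.1 -0.8] IoU [0.91]
top plinth shift mm [0. 0.] [0.]
top tub shift mm [-0.3  0.3] [0.97]
top jar shift mm [ 0.5 -0.4] [0.95]
scene gold_center off target mm [ 0.6 -0.9] IoU [0.94]
scene silver_center off target mm [0.2 0.1] IoU [0.95]
scene blue_center off target mm [ 0.2 -1.2] IoU [0.93]
scene red_center off target mm [ 1. -1.] IoU [0.91]
scene green_center off target mm [ 0.6 -0.4] IoU [0.91]
scene pot_center off target mm [-2.2 -0.7] IoU [0.9]
scene plinth shift mm [ 0.8 -1.6] [0.67]
scene tub shift mm [ 0.9 -0.8] [0.95]
scene jar shift mm [ 1.2 -0.1] [0.96]
```

All four are within about 1 mm of target with upright silhouettes; handing in.

```bash
python3 - <<'E'
from bench import ctrl
print(ctrl.state()["t"]); ctrl.job_done()
E
```

```text
43.3333
the job is handed in; nothing more can be done
```

I set out all four baubles and handed the job in at 43 s of the 99 s allowed: gold on the plinth, silver beside the tub, blue between the posts and red in front of the jar.

**Placement:** I fitted outline models to the masks from the top and scene cameras. Each bauble came out within about 1.5 mm of its target in both views, with outlines matching an upright bauble (91–96 % overlap).

**Bystanders:** the green bauble showed less than 1 mm of shift. The turquoise-lidded pot showed about 2 mm at most, which is within the measuring error. The gripper was open and clear at the end, and the wrist force stayed under about 2 N at every reading I took.

**Checks that failed or disagreed:**
- **Plinth:** its final re-check failed. With gold standing on it, the top-view fit gave no overlap and the scene-view fit only 67 %. Gold's position is therefore judged against the plinth position measured at the start, which came from the top camera only.
- **Gate:** its position also came from the top camera only, because its scene-view fit found no overlap. I did not re-measure it at the end.

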